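Find the rocking organiser lid and press it home

ROBOT

A 6-joint arm with a two-finger parallel gripper is mounted at the origin on the work surface. World frame = base frame: x ahead of the robot, y to its left, z up, the work surface at z = 0. Lengths are in mm, angles in rad, forces in N, time in s.
With the tool pointing down it reaches from about 350 to 975 mm from the base axis. Payload 7.1 kg.
Tool frame: the origin (TCP) lies between the finger pads; the fingertips stand 14 mm ahead of it and the grasp point (between the pads) lies 5 mm behind it; z points along the fingers, y is the direction in which the jaws open and shut (so a half turn about z gives the same grasp; the last joint's range is limited). The gripper opens to 88 mm and grips with 3 to 60 N. Pads are 20 mm wide; open, the fingers measure 115 mm over their backs; the gripper's body (75 mm by 178 mm) begins 61 mm behind the grasp point.
Start: joints at [-1.188, 0.423, 1.63, -0, 1.089, -0.019], TCP at [244.438, -575.2, 236.675] pointing down, gripper open.
Joint ranges: [-3, 3], [-0.9, 2.11], [0.09, 2.58], [-1.31, 4.45], [0.11, 2.69], [-2.54, 2.54]. Speed limits (rad/s): [2.39, 2.39, 3.01, 3.14, 3.14, 3.14].

INTERFACE

Orientations are given as a rotation vector (axis times angle).
In Python, from workcell import get_obs, get_image, calibration, close_job, regions_of, place_of gives the robot as it stands.
- The arm moves only by the tool move_arm, never from a script. Its argument "deltas" is a list of rows, each a list of 5 numbers: the closure in counts, from 0 (fully open) to 255 (shut), then the shift along the tool's x, y, z in m, then the turn about the tool's z in rad. In form: [[grip, x, y, z, roll], ...]. A call has 1 to 5 rows; each row is the pose to reach, as a shift and turn from the pose commanded when the call began, along the tool's axes at that moment; what a row does not reach only later rows make up. A row lasts 1/12 s, in which the tool goes at most 41.7 mm and 7.16 degrees, less where a joint would pass 70% of its speed; a pose out of reach is approached as far as the arm can. A call with a gripper value outside its range is refused whole. The fingers move at their own pace and stop on an object; the grip force is fixed at half the most. Time passes only in rows, so rows that repeat a pose let the fingers close. It gives the time, the measured TCP pose, the force and the opening at its end, in the units of the state.
- get_obs(): the state, without advancing time (a new reading comes with each control period).
- get_image(name): name is "side" or "top" or "wrist"; returns the picture (420x560x3 uint8, blue, green, red); there is no depth.
- calibration(name): a dict with "intrinsics" (3x3 intrinsics, pixels), "world_to_cam" (4x4, takes a point from world to camera coordinates); the wrist camera has in their place "hand_eye" (4x4, takes a point from camera to tool coordinates, whose origin is the TCP and whose axes are the flange's). Camera axes: x right, y down, z forward; pixel columns grow to the right and rows downward; lengths in mm; the calibration is good to about 2 mm. A picture is of the moment at which its call begins: read the wrist's pose just before it. calibration takes no time and is no camera call.
- close_job(): hands the job in, once; it reports no verdict.
Trained networks look in the newest picture that a camera, given by its name, has taken for a name from the list of things; names that differ only in an ending like _2 or _b are one class to them, and where a whole thing is asked for, a point or a joint stands for the part that bears it (a point fixed in the world has none). Each returns a list of dicts, best first, with "conf" (0 to 1); they miss things now and then, are a little off and sometimes report something else, mostly with a low value. They report only what shows in the picture. A call takes as long as a camera call.
- regions_of(camera, name): "region" (420x560 bool, what is visible of it).
- place_of(camera, name): "location" ([x, y, z] in mm, in world coordinates, good to about 4 mm: a listed point, or the origin of a listed thing).
The state is a dict: "t": time; "qpos": joint angles; "qvel": joint speeds; "joint_torque": joint torques, N m; "ee_pos": TCP position; "orientation": TCP orientation; "ft_force": force on the tool from outside, world axes, zero at the start; "moment": the same for the moment, N m; "width": finger opening in mm.
Only numpy, scipy, OpenCV 4.12 (cv2) and the standard library are available. Lean on these libraries where they do the work, as an engineer would, in place of code of your own. Each camera call takes 0.05 s, during which the arm holds its last target.

TASK

One of the four identical lids on the hardware organiser is not home: press each lid lightly near an edge until you find the one that rocks, then push that lid down at its middle until it sits firmly home and level. Finish with a fingertip still pressing on that lid, so the program ends while holding it down. Nothing is to be picked up: do not pry or lift any lid, and leave everything else on the worktop where it is.

Things in the scene. Friction and masses are not known exactly. Their poses are not given: they have to be found in the camera images.
- organiser: grey resin organiser fixed to the worktop: a box 84 x 330 mm, 50 mm high, on a 100 x 346 mm foot, four cells in a row along its y axis. Origin under its centre on the worktop, z up. lid_1 to lid_4 lie at y = -122, -41, +41, +122 mm, x = 0, all tops 60 mm above the worktop at the start. Seats inside differ in height, so a lid's look or height does not tell if it is home.
- lid_1: one of four identical flat grey lids, 72 x 72 x 8 mm with a short skirt below, a small dark dot in the middle of its top. Origin at the centre of its underside, z square to the lid (top centre 8 mm along +z), x and y parallel to the organiser's while level. Any of the four may be the loose one, another in each run; three sit fully home on hidden seats.
- lid_2: as lid_1. A lid that is home hardly gives wherever it is pressed (under 1 mm, under 0.02 rad). The loose one stands on a stiff rib under its middle: pressed with 2 to 5 N some 20 to 30 mm off its middle, on any side, it tips about 0.12 rad, the pressed place sinking 3 to 4 mm; let go, it swings back level.
- lid_3: as lid_1. Pressed at its middle, the loose lid holds up to about 10 N, then slides straight down about 4 mm and stops firmly on its seat; it then stays down and no longer rocks. About 12 to 20 N seats it.
- lid_4: as lid_1
- drill: bystander, to be left alone: yellow and grey cordless drill lying on its side, about 190 x 190 x 56 mm; origin under its motor barrel, x towards the chuck, y towards the battery
- bit_case: bystander, to be left alone: black plastic drill bit case, 150 x 90 x 34 mm; origin under its centre
- hinge_1: bystander, to be left alone: satin chrome butt hinge lying open, 60 x 70 x 8 mm, in front of the organiser; origin under its centre
- hinge_2: bystander, to be left alone: a second hinge like hinge_1
- countersink: bystander, to be left alone: steel countersink bit lying flat, 50 mm long, 16 mm thick, behind the organiser; origin under it
- jar: bystander, to be left alone: glass jar with steel cap, 50 mm across, 75 mm high, behind the organiser; origin under its centre
- tea_glass: bystander, to be left alone: amber glass, 56 mm across, 85 mm high; origin under its centre
- screwdriver: bystander, to be left alone: screwdriver lying down; origin under its middle, x towards the tip

How it is judged:
By the outcome, as a careful person would: the job done as asked, in the order asked, and still so for the second after the job is handed in, while the arm keeps its last pose, push and grip.
It also fails if it takes over 42 s, if anything falls off the work surface, if the arm or the gripper's body presses on something with over 40 N, if the wrist force passes 120 N, or if a joint passes its speed limit or range.

## Working session

There is one attempt and no reset: what is moved stays moved. The work goes in short steps, Python scripts to look and compute and a tool call to move; the robot and the scene stay as the last step left them, time stands still between calls to the robot, and variables do not carry over. Pictures are saved under pics/ and viewed, and the job is handed in when it is done.

Besides the shell and the picture viewer there is one more tool, called after ">>>" by a JSON object that holds its "op" and its "data", one argument or row to a line. move_arm: Moves the arm, as the interface text tells. Its arguments: {"type":"object","properties":{"deltas":{"type":"array","items":{"type":"array","items":{"type":"number"}}}},"required":["deltas"]}

```bash
mkdir -p pics; python3 - <<'E'
from workcell import *
import cv2,numpy as np
o=get_obs();print(o)
for n in("top","side"):
    im=get_image(n);cv2.imwrite(f"pics/{n}0.png",im)
    for nm in("organiser","lid_1"):
        for r in place_of(n,nm):print(n,nm,np.round(r["location"],1),round(r["conf"],2))
print(calibration("top"));print(calibration("wrist"))
E
```

```text
{'t': 0.0, 'qpos': array([-1.18802644e+00,  4.23821349e-01,  1.63065412e+00, -6.46350198e-06,
        1.08857902e+00, -1.89981995e-02]), 'qvel': array([ 0.00019124, -0.00026803, -0.0021113 , -0.00042177, -0.00115668,
        0.00013225]), 'joint_torque': array([-3.18892780e-04, -5.44608843e+01, -2.73673904e+01,  6.44085975e-02,
        2.27271288e-02, -1.47124433e-04]), 'ee_pos': array([ 244.23681478, -574.7495683 ,  235.92793741]), 'orientation': array([-3.07700823e+00, -6.26577747e-01,  4.24005895e-04]), 'ft_force': array([ 0.08804983, -0.16951087,  0.16157122]), 'moment': array([-0.01603002,  0.00537527, -0.00758457]), 'width': 87.41586875262082}
top organiser [538.4  41.5  -0.9] 0.94
top organiser [549.5 -79.1  52.6] 0.47
top organiser [ 4.533e+02 -3.923e+02  3.000e-01] 0.24
top lid_1 [549.9 -79.   52.6] 0.97
top lid_1 [542.2   6.   51. ] 0.92
top lid_1 [530.   83.3  48.5] 0.71
top lid_1 [530.4 166.2  55. ] 0.6
side organiser [535.7  41.1   1.2] 0.95
side lid_1 [533.7  85.5  51.6] 0.95
side lid_1 [ 5.359e+02 -4.000e-01  5.230e+01] 0.67
side lid_1 [527.9 170.3  49.6] 0.58
{'intrin
[... 343 characters left out ...]
02],
       [ 7.85455826e-02,  9.83560815e-03, -9.96862003e-01,
         1.61070037e+03],
       [ 0.00000000e+00,  0.00000000e+00,  0.00000000e+00,
         1.00000000e+00]])}
{'intrinsics': array([[310.18629221,   0.        , 279.72248696],
       [  0.        , 310.18629221, 210.18170312],
       [  0.        ,   0.        ,   1.        ]]), 'hand_eye': array([[-9.60923866e-05, -9.66222346e-01, -2.57709852e-01,
         7.01554779e+01],
       [ 9.99999647e-01,  1.22203429e-04, -8.31043264e-04,
         2.87662067e-01],
       [ 8.34465600e-04, -2.57709841e-01,  9.66221994e-01,
        -1.47810697e+02],
       [ 0.00000000e+00,  0.00000000e+00,  0.00000000e+00,
         1.00000000e+00]])}
```

View pics/top0.png

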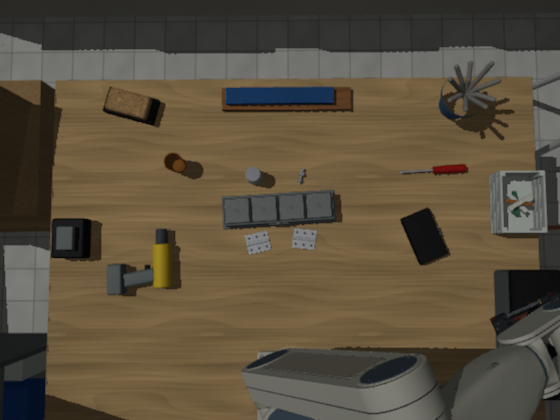

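View pics/side0.png

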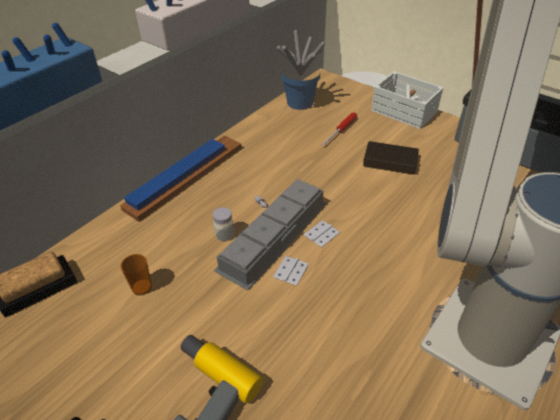

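```bash
cat > h.py <<'E'
from workcell import *
import cv2,numpy as np
from scipy.spatial.transform import Rotation as R
def px2w(u,v,z,K,T):
    d=np.linalg.inv(K)@[u,v,1];Ri=T[:3,:3].T;c=-Ri@T[:3,3];d=Ri@d
    return c+d*(z-c[2])/d[2]
def wristT(o,c):
    M=np.eye(4);M[:3,:3]=R.from_rotvec(o["orientation"]).as_matrix();M[:3,3]=o["ee_pos"]
    return np.linalg.inv(M@c["hand_eye"])
def todelta(o,tgt,yaw=None):
    Rm=R.from_rotvec(o["orientation"]).as_matrix()
    return Rm.T@(np.array(tgt)-o["ee_pos"])
E
python3 - <<'E'
from h import *
c=calibration("top");im=get_image("top")
for r in regions_of("top","lid_1"):
    m=r["region"].astype(np.uint8);v,u=np.nonzero(m)
    print(round(r["conf"],2),u.mean(),v.mean(),m.sum(),px2w(u.mean(),v.mean(),58,c["intrinsics"],c["world_to_cam"]))
cr=im[175:260,200:350];cv2.imwrite("pics/crop.png",cv2.resize(cr,None,fx=5,fy=5,interpolation=cv2.INTER_CUBIC))
o=get_obs();print(R.from_rotvec(o["orientation"]).as_matrix())
print(todelta(o,[538,41,230]))
E
```

```text
0.97 237.1964912280702 209.82631578947368 570 [529.46969988 162.97850013  58.        ]
0.83 318.78373702422147 204.49134948096886 578 [544.24075222 -79.66575433  58.        ]
0.82 291.675540765391 206.26955074875207 601 [539.31872977   0.91395947  58.        ]
0.81 264.3101694915254 208.0 590 [534.54013395  82.29989197  58.        ]
[[ 9.20381078e-01  3.91022592e-01 -6.55911695e-05]
 [ 3.91022597e-01 -9.20381058e-01  1.93456818e-04]
 [ 1.52771165e-05 -2.03701624e-04 -9.99999979e-01]]
[ 511.14369189 -452.28871684    6.65665543]
```

View pics/crop.png

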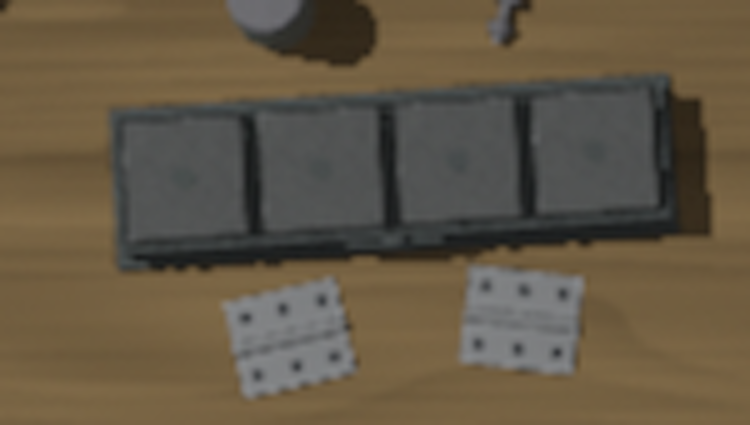

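>>> {"op": "move_arm", "data": {
  "deltas": [
    [255,0.032,-0.023,0,0],
    [255,0.064,-0.046,0,0],
    [255,0.096,-0.069,0,0],
    [255,0.128,-0.092,0,0],
    [255,0.16,-0.115,0,0]
  ]
}}

```text
t: 0.82
ee_pos: [347.2, -405.3, 236.8]
orientation: [3.078, 0.626, 0.0]
ft_force: [-0.1, 0.4, 0.2]
width: 57.7
```

>>> {"op": "move_arm", "data": {
  "deltas": [
    [255,0.032,-0.023,0,0],
    [255,0.064,-0.046,0,0],
    [255,0.096,-0.069,0,0],
    [255,0.128,-0.092,0,0],
    [255,0.16,-0.115,0,0]
  ]
}}

```text
t: 1.23
ee_pos: [449.7, -236.7, 237.0]
orientation: [3.078, 0.626, 0.001]
ft_force: [1.0, -0.3, 0.1]
width: 24.5
```

>>> {"op": "move_arm", "data": {
  "deltas": [
    [255,0.032,-0.023,0,0.114],
    [255,0.064,-0.046,0,0.228],
    [255,0.096,-0.069,0,0.341],
    [255,0.128,-0.092,0,0.341],
    [255,0.149,-0.108,0,0.341]
  ]
}}

```text
t: 1.65
ee_pos: [545.4, -77.9, 237.0]
orientation: [-3.14, -0.096, -0.002]
ft_force: [0.6, -0.4, 0.3]
width: 0.6
```

```bash
python3 - <<'E'
from h import *
o=get_obs();c=calibration("wrist");im=get_image("wrist");cv2.imwrite("pics/w1.png",im)
T=wristT(o,c);print(o["ee_pos"],o["orientation"])
for r in regions_of("wrist","lid_1"):
    v,u=np.nonzero(r["region"]);
    print(round(r["conf"],2),len(u),u.mean(),v.mean(),px2w(u.mean(),v.mean(),60,c["intrinsics"],T))
for r in place_of("wrist","organiser"):print(r)
E
```

```text
[545.43473029 -77.93489624 236.97424831] [-3.13988126e+00 -9.56950414e-02 -1.86095156e-03]
0.91 4597 204.40091363932999 194.69414835762453 [541.41625798   2.52166011  60.        ]
0.82 4489 279.27199821786587 194.66852305636 [546.32408767 -77.41302699  60.        ]
0.79 5112 55.87754303599374 194.3307902973396 [532.13213551 161.11584034  60.        ]
{'location': [539.5, 42.8, 3.2], 'conf': 0.92}
```

View pics/w1.png

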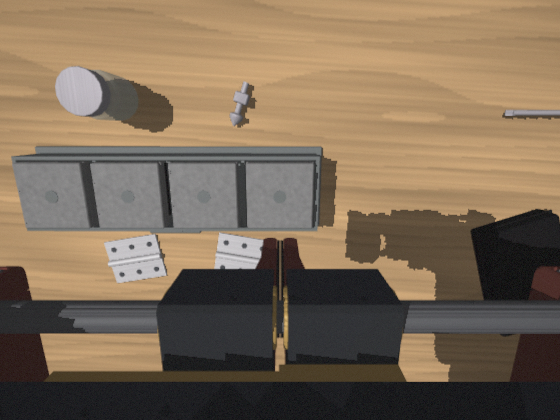

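>>> {"op": "move_arm", "data": {
  "deltas": [
    [255,-0.022,0,0.04,0],
    [255,-0.022,0,0.08,0],
    [255,-0.022,0,0.12,0],
    [255,-0.022,0,0.15,0],
    [255,-0.022,0,0.157,0]
  ]
}}

```text
t: 2.22
ee_pos: [518.0, -82.6, 75.5]
orientation: [-3.139, -0.093, 0.012]
ft_force: [-0.5, -0.2, -0.7]
width: 0.5
```

>>> {"op": "move_arm", "data": {
  "deltas": [
    [255,0,0,0.001,0],
    [255,0,0,0.002,0],
    [255,0,0,0.003,0],
    [255,0,0,0.003,0]
  ]
}}

```text
t: 2.55
ee_pos: [523.3, -82.5, 78.5]
orientation: [3.139, 0.095, 0.005]
ft_force: [0.8, -0.2, 1.3]
width: 0.4
```

>>> {"op": "move_arm", "data": {
  "deltas": [
    [255,0,-0.002,0.001,0],
    [255,0,-0.003,0.002,0],
    [255,0,-0.003,0.002,0],
    [255,0,-0.003,0.002,0]
  ]
}}

```text
t: 2.88
ee_pos: [521.9, -78.9, 75.0]
orientation: [3.14, 0.096, 0.001]
ft_force: [-0.1, -0.8, -0.4]
width: 0.7
```

```bash
python3 - <<'E'
from h import *
o=get_obs();print(o["ee_pos"],o["ft_force"],R.from_rotvec(o["orientation"]).as_matrix()[:,2])
E
```

```text
[521.91756822 -78.9071087   75.038334  ] [-0.06834115 -0.79670897 -0.40538647] [ 5.13010474e-04 -9.83426176e-05 -9.99999864e-01]
```

>>> {"op": "move_arm", "data": {
  "deltas": [
    [255,0,0,0.0005,0],
    [255,0,0,0.001,0],
    [255,0,0,0.001,0]
  ]
}}

```text
t: 3.13
ee_pos: [521.9, -79.0, 74.1]
orientation: [-3.14, -0.096, -0.0]
ft_force: [-1.8, 0.2, 6.4]
width: 0.4
```

>>> {"op": "move_arm", "data": {
  "deltas": [
    [255,0,0,0.0005,0],
    [255,0,0,0.001,0],
    [255,0,0,0.001,0]
  ]
}}

```text
t: 3.38
ee_pos: [521.9, -79.0, 74.0]
orientation: [-3.14, -0.095, -0.0]
ft_force: [-4.7, 1.7, 17.3]
width: 0.6
```

>>> {"op": "move_arm", "data": {
  "deltas": [
    [255,0,0,-0.005,0],
    [255,0,0,-0.01,0],
    [255,0,-0.027,-0.012,0],
    [255,0,-0.054,-0.012,0],
    [255,0,-0.081,-0.012,0]
  ]
}}

```text
t: 3.8
ee_pos: [517.0, 2.3, 85.0]
orientation: [3.14, 0.093, 0.001]
ft_force: [0.0, 0.6, -0.6]
width: 0.7
```

>>> {"op": "move_arm", "data": {
  "deltas": [
    [255,0,0,0,0],
    [255,0,0,0.004,0],
    [255,0,0,0.008,0],
    [255,0,0,0.009,0],
    [255,0,0,0.009,0]
  ]
}}

```text
t: 4.22
ee_pos: [516.5, 0.9, 75.1]
orientation: [-3.14, -0.094, 0.002]
ft_force: [0.3, -0.4, 0.7]
width: 0.7
```

>>> {"op": "move_arm", "data": {
  "deltas": [
    [255,0,0,0,0],
    [255,0,0,0,0]
  ]
}}

```text
t: 4.38
ee_pos: [516.9, 1.2, 75.6]
orientation: [3.14, 0.094, -0.0]
ft_force: [-0.8, -0.4, -0.3]
width: 0.6
```

>>> {"op": "move_arm", "data": {
  "deltas": [
    [255,0,0,0.0005,0],
    [255,0,0,0.001,0],
    [255,0,0,0.0015,0],
    [255,0,0,0.0015,0]
  ]
}}

```text
t: 4.72
ee_pos: [516.9, 1.7, 74.3]
orientation: [3.14, 0.096, 0.0]
ft_force: [-0.2, -1.8, 0.6]
width: 0.3
```

>>> {"op": "move_arm", "data": {
  "deltas": [
    [255,0,0,0.0003,0],
    [255,0,0,0.0003,0]
  ]
}}

```text
t: 4.88
ee_pos: [516.9, 1.7, 74.2]
orientation: [3.14, 0.096, 0.0]
ft_force: [-1.7, -1.6, 4.7]
width: 0.4
```

>>> {"op": "move_arm", "data": {
  "deltas": [
    [255,0,0,0.0003,0],
    [255,0,0,0.0003,0],
    [255,0,0,0.0003,0]
  ]
}}

```text
t: 5.13
ee_pos: [516.9, 1.7, 74.1]
orientation: [3.14, 0.096, 0.0]
ft_force: [-1.9, -0.8, 8.2]
width: 1.0
```

>>> {"op": "move_arm", "data": {
  "deltas": [
    [255,0,0,-0.005,0],
    [255,0,0,-0.01,0],
    [255,0,-0.027,-0.012,0],
    [255,0,-0.054,-0.012,0],
    [255,0,-0.082,-0.012,0]
  ]
}}

```text
t: 5.55
ee_pos: [512.1, 84.3, 86.2]
orientation: [-3.14, -0.093, -0.001]
ft_force: [1.0, 0.3, -0.2]
width: 0.8
```

>>> {"op": "move_arm", "data": {
  "deltas": [
    [255,0,0,0,0],
    [255,0,0,0.004,0],
    [255,0,0,0.008,0],
    [255,0,0,0.01,0],
    [255,0,0,0.01,0]
  ]
}}

```text
t: 5.97
ee_pos: [511.4, 82.7, 74.9]
orientation: [3.14, 0.094, -0.002]
ft_force: [0.1, 0.1, -0.7]
width: 0.7
```

>>> {"op": "move_arm", "data": {
  "deltas": [
    [255,0,0,0.0003,0],
    [255,0,0,0.0006,0],
    [255,0,0,0.001,0],
    [255,0,0,0.001,0]
  ]
}}

```text
t: 6.3
ee_pos: [511.9, 83.4, 74.6]
orientation: [-3.14, -0.095, -0.0]
ft_force: [-0.5, -0.3, 0.9]
width: 0.4
```

>>> {"op": "move_arm", "data": {
  "deltas": [
    [255,0,0,0.0005,0],
    [255,0,0,0.0005,0],
    [255,0,0,0.0005,0]
  ]
}}

```text
t: 6.55
ee_pos: [511.9, 83.6, 74.2]
orientation: [3.14, 0.096, 0.0]
ft_force: [0.0, -1.4, 1.2]
width: 0.6
```

>>> {"op": "move_arm", "data": {
  "deltas": [
    [255,0,0,0.0005,0],
    [255,0,0,0.0005,0],
    [255,0,0,0.0005,0]
  ]
}}

```text
t: 6.8
ee_pos: [511.9, 83.6, 74.1]
orientation: [3.14, 0.096, 0.0]
ft_force: [-2.9, -1.4, 7.3]
width: 0.5
```

>>> {"op": "move_arm", "data": {
  "deltas": [
    [255,0,0,0.0003,0],
    [255,0,0,0.0003,0],
    [255,0,0,0.0003,0]
  ]
}}

```text
t: 7.05
ee_pos: [512.0, 83.6, 74.1]
orientation: [3.14, 0.096, 0.001]
ft_force: [-2.3, -2.3, 10.3]
width: 0.6
```

Lid 3 is home too. I'll probe the fourth anyway rather than assume.

>>> {"op": "move_arm", "data": {
  "deltas": [
    [255,0,0,-0.005,0],
    [255,0,0,-0.01,0],
    [255,0,-0.027,-0.012,0],
    [255,0,-0.054,-0.012,0],
    [255,0,-0.081,-0.012,0]
  ]
}}

```text
t: 7.47
ee_pos: [507.2, 165.3, 85.8]
orientation: [-3.14, -0.093, -0.001]
ft_force: [-0.1, 0.7, -0.1]
width: 0.6
```

>>> {"op": "move_arm", "data": {
  "deltas": [
    [255,0,0,0,0],
    [255,0,0,0.004,0],
    [255,0,0,0.008,0],
    [255,0,0,0.01,0],
    [255,0,0,0.01,0]
  ]
}}

```text
t: 7.88
ee_pos: [506.5, 163.5, 74.5]
orientation: [3.14, 0.094, -0.002]
ft_force: [-0.3, -0.0, 0.3]
width: 0.5
```

>>> {"op": "move_arm", "data": {
  "deltas": [
    [255,0,0,0.0003,0],
    [255,0,0,0.0006,0],
    [255,0,0,0.001,0],
    [255,0,0,0.001,0]
  ]
}}

```text
t: 8.22
ee_pos: [507.1, 164.2, 74.3]
orientation: [-3.14, -0.095, -0.0]
ft_force: [-0.0, -0.2, 0.8]
width: 0.2
```

>>> {"op": "move_arm", "data": {
  "deltas": [
    [255,0,0,0.0005,0],
    [255,0,0,0.0005,0],
    [255,0,0,0.0005,0]
  ]
}}

```text
t: 8.47
ee_pos: [506.9, 164.5, 73.8]
orientation: [3.14, 0.096, -0.0]
ft_force: [-0.0, -1.4, 1.2]
width: 0.6
```

>>> {"op": "move_arm", "data": {
  "deltas": [
    [255,0,0,0.0003,0],
    [255,0,0,0.0003,0],
    [255,0,0,0.0003,0]
  ]
}}

```text
t: 8.72
ee_pos: [506.8, 164.5, 73.5]
orientation: [3.14, 0.096, -0.0]
ft_force: [-1.0, -0.8, 1.0]
width: 0.6
```

It's giving; continue until the lid has tipped by 3 mm or so.

>>> {"op": "move_arm", "data": {
  "deltas": [
    [255,0,0,0.0005,0],
    [255,0,0,0.001,0],
    [255,0,0,0.001,0]
  ]
}}

```text
t: 8.97
ee_pos: [506.6, 164.4, 72.4]
orientation: [3.14, 0.095, -0.001]
ft_force: [-3.4, -0.8, 4.1]
width: 0.4
```

>>> {"op": "move_arm", "data": {
  "deltas": [
    [255,0,0,0.0005,0],
    [255,0,0,0.001,0],
    [255,0,0,0.001,0]
  ]
}}

```text
t: 9.22
ee_pos: [506.6, 164.4, 71.9]
orientation: [3.14, 0.096, -0.001]
ft_force: [-4.9, -2.4, 10.6]
width: 0.9
```

```bash
python3 - <<'E'
from h import *
im=get_image("wrist");cv2.imwrite("pics/w2.png",im);print(get_obs()["ee_pos"],get_obs()["ft_force"])
im=get_image("side");cv2.imwrite("pics/s2.png",cv2.resize(im[150:300,180:380],None,fx=4,fy=4))
E
```

```text
[506.64170777 164.43415859  71.96396066] [-3.82960235 -1.06400463  9.0865232 ]
```

View pics/w2.png

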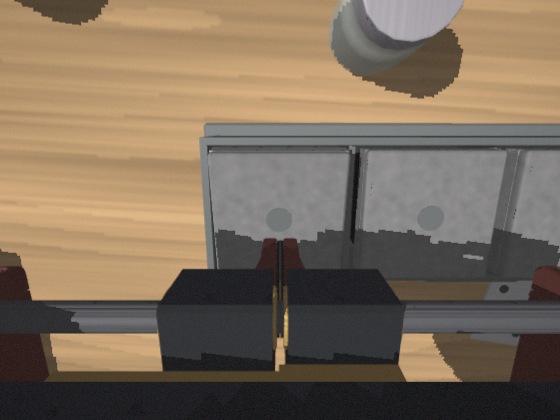

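View pics/s2.png

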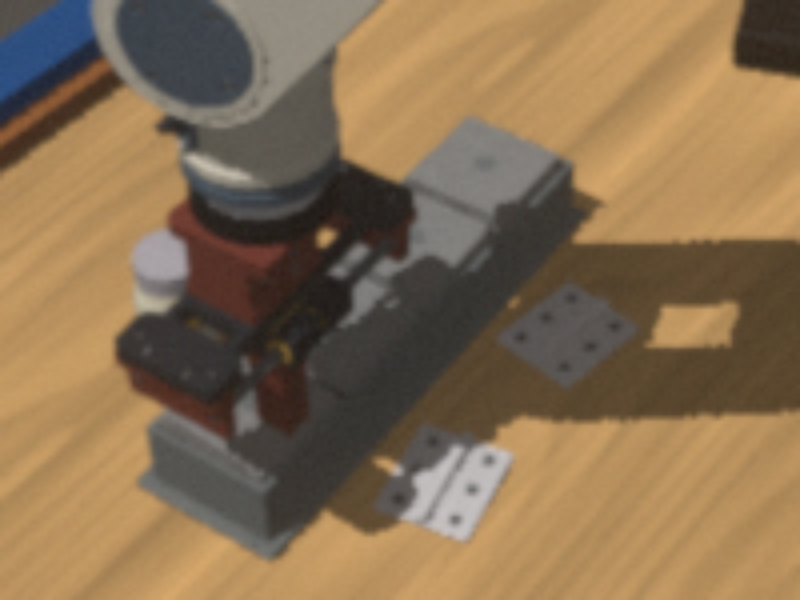

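>>> {"op": "move_arm", "data": {
  "deltas": [
    [255,0,0,-0.005,0],
    [255,0,0,-0.01,0],
    [255,0,0,-0.025,0],
    [255,0,0,-0.025,0],
    [255,0,0,-0.025,0]
  ]
}}

```text
t: 9.73
ee_pos: [507.9, 164.8, 97.2]
orientation: [-3.139, -0.096, -0.004]
ft_force: [0.4, 0.5, -0.2]
width: 0.3
```

```bash
python3 - <<'E'
from h import *
o=get_obs();c=calibration("wrist");im=get_image("wrist");cv2.imwrite("pics/w3.png",im);T=wristT(o,c)
print(o["ee_pos"],o["ft_force"])
g=im[150:260,230:330].mean(2);b=cv2.GaussianBlur(g,(9,9),0)
cv2.imwrite("pics/w3c.png",cv2.resize(im[130:290,180:400],None,fx=3.5,fy=3.5))
for v in(200,205,210):
    p=px2w(279,v,60,c["intrinsics"],T);print(v,p,todelta(o,p))
E
```

```text
[507.87344872 164.81215352  97.16297195] [ 0.38488961  0.52495941 -0.20229075]
200 [535.18528585 166.82964884  60.        ] [27.2911362  -0.33029916 37.23141155]
205 [532.03945951 166.64008335  60.        ] [24.13961406 -0.33247756 37.22354606]
210 [528.86683525 166.44890303  60.        ] [20.96124547 -0.33467452 37.21561356]
```

View pics/w3c.png

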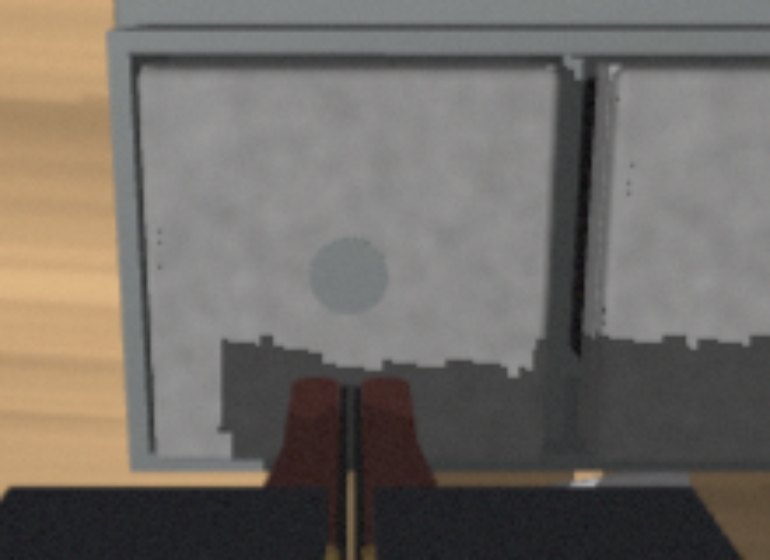

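>>> {"op": "move_arm", "data": {
  "deltas": [
    [255,0.011,0,0.005,0],
    [255,0.022,0,0.01,0],
    [255,0.0225,0,0.015,0],
    [255,0.0225,0,0.018,0],
    [255,0.0225,0,0.018,0]
  ]
}}

```text
t: 10.2
ee_pos: [528.6, 165.5, 76.9]
orientation: [3.14, 0.095, -0.004]
ft_force: [-0.3, -0.3, 0.4]
width: 0.5
```

```bash
python3 - <<'E'
from h import *
o=get_obs();c=calibration("wrist");im=get_image("wrist");cv2.imwrite("pics/w4.png",im);T=wristT(o,c)
print(o["ee_pos"],o["ft_force"])
p=np.array([529.75,166.5,60]);print(todelta(o,p))
E
```

```text
[528.61120204 165.54799602  76.87623988] [-0.30768617 -0.34422436  0.39155437]
[ 1.23937784 -0.89077947 16.87249535]
```

View pics/w4.png

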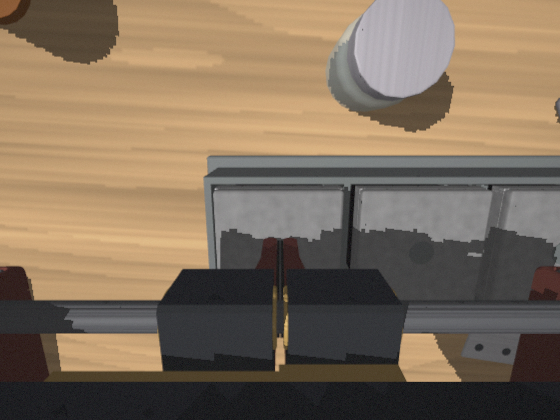

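>>> {"op": "move_arm", "data": {
  "deltas": [
    [255,0.001,0,0.0005,0],
    [255,0.001,0,0.001,0],
    [255,0.001,0,0.0015,0],
    [255,0.001,0,0.002,0],
    [255,0.001,0,0.002,0]
  ]
}}

```text
t: 10.67
ee_pos: [530.3, 165.9, 76.6]
orientation: [-3.14, -0.096, -0.0]
ft_force: [0.3, -1.5, 0.8]
width: -0.1
```

```bash
python3 - <<'E'
from h import *
o=get_obs();c=calibration("wrist");T=wristT(o,c);get_image("wrist")
print(o["ee_pos"],o["ft_force"])
p=np.array([529.75,166.5,60]);print(todelta(o,p))
E
```

```text
[530.33131594 165.9478425   76.571848  ] [ 0.31983219 -1.5233005   0.76781469]
[-0.54864662 -0.58603209 16.5717985 ]
```

>>> {"op": "move_arm", "data": {
  "deltas": [
    [255,-0.0005,-0.0005,0.001,0],
    [255,-0.0005,-0.0005,0.0015,0],
    [255,-0.0005,-0.0005,0.002,0],
    [255,-0.0005,-0.0005,0.002,0]
  ]
}}

```text
t: 11.05
ee_pos: [529.8, 166.4, 74.4]
orientation: [3.14, 0.096, -0.0]
ft_force: [-0.3, -0.1, 0.9]
width: 0.7
```

>>> {"op": "move_arm", "data": {
  "deltas": [
    [255,0,0,0.0005,0],
    [255,0,0,0.0005,0],
    [255,0,0,0.0005,0]
  ]
}}

```text
t: 11.3
ee_pos: [529.9, 166.4, 74.1]
orientation: [-3.14, -0.095, -0.0]
ft_force: [-0.7, 0.2, 2.5]
width: 0.7
```

>>> {"op": "move_arm", "data": {
  "deltas": [
    [255,0,0,0.0005,0],
    [255,0,0,0.0005,0],
    [255,0,0,0.0005,0]
  ]
}}

```text
t: 11.55
ee_pos: [529.9, 166.4, 73.9]
orientation: [-3.14, -0.095, -0.0]
ft_force: [-1.8, -0.8, 6.2]
width: 0.3
```

>>> {"op": "move_arm", "data": {
  "deltas": [
    [255,0,0,0.0005,0],
    [255,0,0,0.0005,0],
    [255,0,0,0.0005,0]
  ]
}}

```text
t: 11.8
ee_pos: [529.9, 166.4, 73.5]
orientation: [-3.14, -0.095, -0.0]
ft_force: [-2.8, -0.7, 8.3]
width: 0.5
```

>>> {"op": "move_arm", "data": {
  "deltas": [
    [255,0,0,0.0005,0],
    [255,0,0,0.001,0],
    [255,0,0,0.001,0]
  ]
}}

```text
t: 12.05
ee_pos: [529.9, 166.4, 72.6]
orientation: [-3.14, -0.096, -0.0]
ft_force: [-2.4, -0.2, 9.0]
width: 0.4
```

>>> {"op": "move_arm", "data": {
  "deltas": [
    [255,0,0,0.0005,0],
    [255,0,0,0.001,0],
    [255,0,0,0.001,0]
  ]
}}

```text
t: 12.3
ee_pos: [530.0, 166.4, 71.6]
orientation: [-3.14, -0.095, -0.0]
ft_force: [-2.2, -0.4, 8.4]
width: 0.5
```

>>> {"op": "move_arm", "data": {
  "deltas": [
    [255,0,0,0.0005,0],
    [255,0,0,0.001,0],
    [255,0,0,0.001,0]
  ]
}}

```text
t: 12.55
ee_pos: [530.0, 166.4, 70.6]
orientation: [-3.14, -0.095, -0.0]
ft_force: [-2.0, 0.1, 7.9]
width: 0.4
```

>>> {"op": "move_arm", "data": {
  "deltas": [
    [255,0,0,0.0005,0],
    [255,0,0,0.001,0],
    [255,0,0,0.001,0]
  ]
}}

```text
t: 12.8
ee_pos: [529.9, 166.4, 70.0]
orientation: [-3.14, -0.095, -0.0]
ft_force: [-3.9, -0.6, 13.9]
width: 0.5
```

>>> {"op": "move_arm", "data": {
  "deltas": [
    [255,0,0,0.0005,0],
    [255,0,0,0.0005,0],
    [255,0,0,0.0005,0]
  ]
}}

```text
t: 13.05
ee_pos: [530.0, 166.4, 69.9]
orientation: [-3.14, -0.096, -0.0]
ft_force: [-5.6, -1.3, 18.8]
width: 0.6
```

```bash
python3 - <<'E'
from h import *
im=get_image("wrist");cv2.imwrite("pics/w5.png",cv2.resize(im[140:320,190:500],None,fx=2.5,fy=2.5));o=get_obs();print(o["ee_pos"],o["ft_force"],o["moment"])
im=get_image("side");cv2.imwrite("pics/s5.png",cv2.resize(im[150:300,180:380],None,fx=4,fy=4))
E
```

```text
[529.96375254 166.41937343  69.96369167] [-5.32421595 -1.50042203 17.91353157] [-0.21653978  0.98827511  0.04361806]
```

View pics/w5.png

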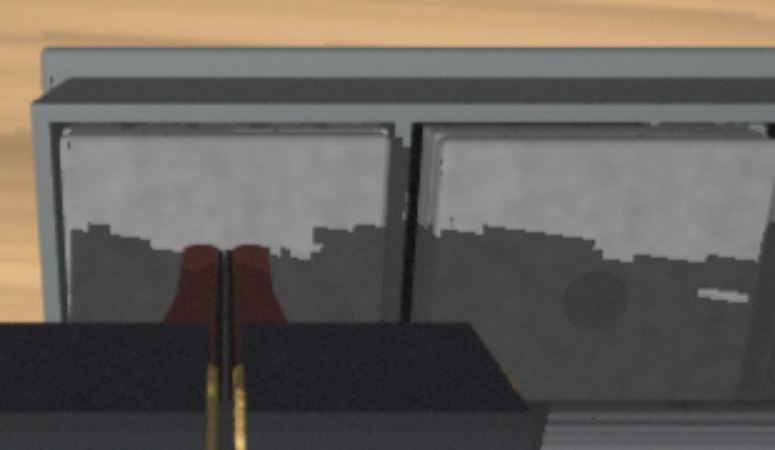

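View pics/s5.png

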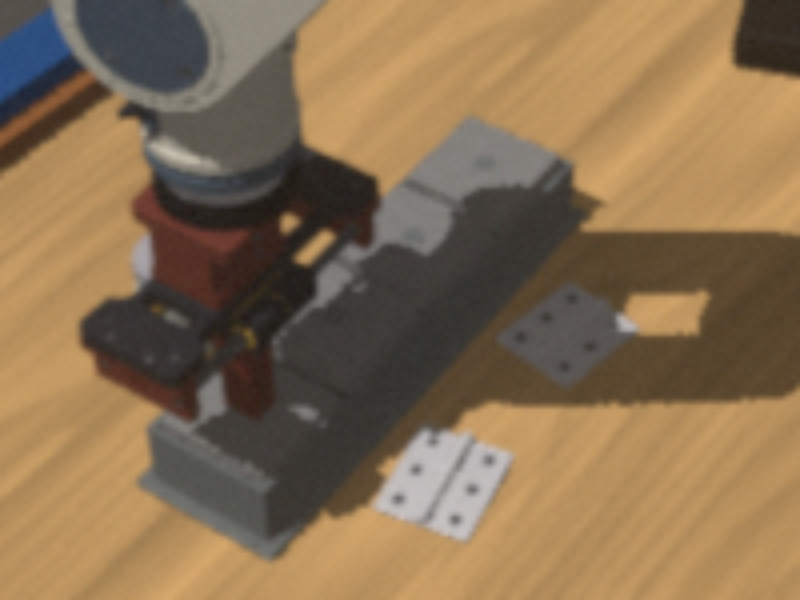

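>>> {"op": "move_arm", "data": {
  "deltas": [
    [255,0,0,-0.004,0],
    [255,0,0,-0.008,0],
    [255,-0.011,0,-0.01,0],
    [255,-0.022,0,-0.01,0],
    [255,-0.022,0,-0.01,0]
  ]
}}

```text
t: 13.57
ee_pos: [504.5, 164.5, 77.9]
orientation: [3.139, 0.096, -0.005]
ft_force: [-0.9, 0.4, 0.1]
width: 0.4
```

>>> {"op": "move_arm", "data": {
  "deltas": [
    [255,0,0,0.003,0],
    [255,0,0,0.006,0],
    [255,0,0,0.008,0],
    [255,0,0,0.0085,0],
    [255,0,0,0.0085,0]
  ]
}}

```text
t: 13.98
ee_pos: [508.0, 165.1, 70.1]
orientation: [3.14, 0.095, -0.001]
ft_force: [-3.3, -1.1, 7.2]
width: 0.5
```

>>> {"op": "move_arm", "data": {
  "deltas": [
    [255,0,0,0.0003,0],
    [255,0,0,0.0003,0],
    [255,0,0,0.0003,0]
  ]
}}

```text
t: 14.23
ee_pos: [508.0, 165.1, 70.0]
orientation: [-3.14, -0.095, 0.0]
ft_force: [-3.3, -0.4, 9.5]
width: 0.5
```

No rocking any more: it is firm at 70.0 mm under 9.5 N. I'll go back to the middle and hold.

>>> {"op": "move_arm", "data": {
  "deltas": [
    [255,0,0,-0.004,0],
    [255,0,0,-0.008,0],
    [255,0.011,0,-0.01,0],
    [255,0.022,0,-0.01,0],
    [255,0.022,0,-0.01,0]
  ]
}}

```text
t: 14.65
ee_pos: [533.4, 166.9, 80.3]
orientation: [-3.139, -0.095, -0.006]
ft_force: [0.2, -0.8, 0.3]
width: 0.7
```

>>> {"op": "move_arm", "data": {
  "deltas": [
    [255,0,0,0.003,0],
    [255,0,0,0.006,0],
    [255,0,0,0.008,0],
    [255,0,0,0.0095,0],
    [255,0,0,0.0095,0]
  ]
}}

```text
t: 15.07
ee_pos: [529.2, 166.2, 70.2]
orientation: [3.14, 0.096, -0.002]
ft_force: [-2.1, -0.3, 3.8]
width: 0.5
```

>>> {"op": "move_arm", "data": {
  "deltas": [
    [255,0,0,0.0005,0],
    [255,0,0,0.001,0],
    [255,0,0,0.001,0],
    [255,0,0,0.001,0]
  ]
}}

```text
t: 15.4
ee_pos: [529.2, 166.2, 70.0]
orientation: [3.14, 0.096, -0.002]
ft_force: [-3.8, -1.2, 14.4]
width: 0.7
```

```bash
python3 - <<'E'
from h import *
im=get_image("top");cv2.imwrite("pics/t6.png",im);o=get_obs();print(o["t"],o["ee_pos"],o["ft_force"])
print(close_job())
E
```

```text
15.45 [529.200933   166.21642889  69.99521369] [-4.33039483 -1.76379447 13.95092327]
the job is handed in; nothing more can be done
None
```

View pics/t6.png

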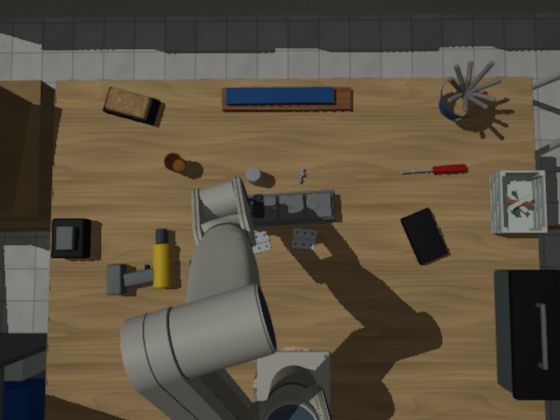

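The loose lid was the one at the organiser's +y end (the robot's left, the fourth I pressed). It is now pushed home, and the job was handed in at 15.45 s with the closed fingertips still holding it down at about 14 N.

- **Finding it:** The first three lids gave less than about 0.2 mm under 8–17 N near an edge, so they are home. The fourth sank about 2 mm. That is less than the 3–4 mm described, probably because the wide fingertip bears nearer the lid's middle.
- **Seating it:** Pressed at its dot, it held to about 9 N, slid down 4 mm, and stopped firmly at 19 N. Pressed again near its edge with 9.5 N it no longer rocked, and the pictures show it level.
- **What went less well:** The first lid took 17 N and the loose lid's edge about 10 N, which is more than a light press.
- **Surroundings:** The final top picture shows the other things where they were. One hinge is partly hidden by the arm, but the side picture taken before the last edge check shows it in place.

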